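# Book a tin into stock at the label scanner

## Task

Book in the sealed tin: stand it upright, wholly on the round pad of the scanner, with its code label turned squarely towards the scanner's window, setting it down rather than dropping it. Once it stands there and you have let go of it, press the key on top of the scanner fully down and release it, so that the tin is left standing there with its label still facing the window. Leave the jar and the bottle standing where they are.

Things in the scene. Friction and masses are not known exactly. Their poses are not given: they have to be found in the camera images.
- tin: Steel cylinder, 60 mm diameter, 120 mm high, about 0.4 kg, dark flat lid, loose, upright. On one side a white code label with black bars, 34 mm wide, 70 mm tall; above it a 16 mm wide white strip folds over the rim, 26 mm inwards on the lid. Can be gripped round any two opposite sides. Origin: centre of underside; z up its axis; x points from the axis out through the label's middle, along the strip.
- tin_label (a point): Middle of the label on the tin's side: 30 mm out along the tin's x axis, 70 mm above its underside.
- scanner: Fixed; place and heading vary. 12 mm base plate (x -80 to 80, y -165 to 75 mm) with a flush dark pad, 90 mm diameter. Beside it a white block: x -65 to 65, y -155 to -85 mm, top at 120 mm. Its dark window is the face towards the pad (y = -85). Origin: on the table under the pad's centre; a tin on the pad has its underside at z = 12 mm. z up; y points from the window over the pad; the label must face -y.
- key_top (a point): Centre of the top face of the key: a black round push button, 36 mm diameter, standing 10 mm proud of a grey round housing (52 mm) on top of the scanner's block, at x = 0, y = -125 mm of the scanner. Unpressed its top is 142 mm above the table. Pressed straight down.
- key (a joint): How far the key is pressed, m: 0 up, 0.006 fully down; it counts as pressed beyond 0.0045. A spring returns it; fully down takes 5 N.
- jar: Bystander: clear glass jar with a steel cap, 72 mm in diameter and 105 mm high, standing loose on the table. Origin: centre of its underside.
- bottle: Bystander: white plastic bottle with a grey cap, 60 mm in diameter and 135 mm high, standing loose on the table. Origin: centre of its underside.

How it is judged:
By the outcome, as a careful person would: the job done as asked, in the order asked, and still so for the second after the job is handed in, with the robot touching nothing.
It also fails if it takes over 48 s, if anything falls off the work surface, if the arm or the gripper's body presses on something with over 40 N, if the wrist force passes 120 N, or if a joint passes its speed limit or range.

## Robot

A 6-joint arm with a two-finger parallel gripper is mounted at the origin on the work surface. World frame = base frame: x ahead of the robot, y to its left, z up, the work surface at z = 0. Lengths are in m, angles in rad, forces in N, time in s.
With the tool pointing down it reaches from about 0.325 to 0.925 m from the base axis. Payload 3.1 kg.
Tool frame: the origin (TCP) lies midway between the tips of the shut fingers; the grasp point (between the pads) lies 19 mm behind it; x points along the fingers, y is the direction in which the jaws open and shut, and the axes are right-handed (so a half turn about x gives the same grasp; the last joint's range is limited). The gripper opens to 85 mm and grips with 20 to 120 N. Pads are 22 mm wide; open, the fingers measure 114 mm over their backs; the gripper's body (76 mm by 85 mm) begins 54 mm behind the grasp point. The pads swing forward as they close: fully open they stand 13 mm farther back than shut.
Start: joints at [0.994, 0.217, 1.613, -0, 1.311, -0.112], TCP at [0.28, 0.559, 0.231] pointing down, gripper open.
Joint ranges: [-2.75, 2.75], [-0.78, 2.1], [0.31, 2.55], [-1.13, 4.27], [0.13, 2.63], [-2.58, 2.58]. Speed limits (rad/s): [2.79, 2.79, 3.14, 3.14, 3.14, 3.14].

## Interface

Orientations are given as a unit quaternion [x, y, z, w].
In Python, from bench import robot, eyes gives the robot as it stands.
- The arm moves only by the tool servo_tool, never from a script. Its argument "rows" is text: rows parted by semicolons, each of 5 numbers parted by spaces: the shift along the tool's x, y, z in cm, then the turn about the tool's x in degrees, then the closure, from 0 (fully open) to 1 (shut). A call has 1 to 10 rows; each row shifts and turns the commanded pose from where the row before left it, along the tool's axes as they then stand; what a row does not reach is not made up. A row lasts 1/8 s, in which the tool goes at most 62.5 mm and 10.7 degrees, less where a joint would pass 70% of its speed; a pose out of reach is approached as far as the arm can. A call is refused whole if a number of a shift passes 6.25 or a number of a turn 10.7, either way. A call with a gripper value outside its range is refused whole. The fingers move at their own pace and stop on an object; "squeeze" is the grip in N (left out, the last holds). Time passes only in rows, so rows that do not move let the fingers close. It gives the time, the measured TCP pose, the force and the opening at its end, in the units of the state.
- robot.state(): the state, without advancing time (a new reading comes with each control period).
- eyes.capture(name): name is "side" or "top"; returns a dict with "pixels" (480x640x3 uint8, red, green, blue), "range_z" (480x640 float32, m along the optical axis (not along the pixel's ray), 0 where there is no reading), "intrinsics" (3x3 intrinsics, pixels), "R" (3x3) and "t" (3): a world point X has camera coordinates R X + t. Camera axes: x right, y down, z forward; pixel columns grow to the right and rows downward; lengths in m; the calibration is good to about 2 mm. A picture is of the moment at which its call begins.
- robot.finish_job(): hands the job in, once; it reports no verdict.
Trained networks look in a picture, given as the dict that the camera call returned (one of the last four; its "shot" number tells which), for a name from the list of things; names that differ only in an ending like _2 or _b are one class to them, and where a whole thing is asked for, a point or a joint stands for the part that bears it (a point fixed in the world has none). Each returns a list of dicts, best first, with "score" (0 to 1); they miss things now and then, are a little off and sometimes report something else, mostly with a low value. They report only what shows in the picture. A call takes as long as a camera call.
- eyes.look_for(name, picture): "location" ([column, row] as shares, 0 to 1, of the picture: columns of its width, rows of its height, amid what is visible of it).
- eyes.mark_of(name, picture): "location" ([column, row] as shares, 0 to 1, of the picture: columns of its width, rows of its height: a listed point, or the origin of a listed thing).
The state is a dict: "time": time; "joint_pos": joint angles; "joint_vel": joint speeds; "tau": joint torques, N m; "eef_pos": TCP position; "eef_rot": TCP orientation; "wrist_force": force on the tool from outside, world axes, zero at the start; "ft_torque": the same for the moment, N m; "grip_width": finger opening in m.
Only numpy, scipy, OpenCV 4.12 (cv2) and the standard library are available. Lean on these libraries where they do the work, as an engineer would, in place of code of your own. Each camera call takes 0.05 s, during which the arm holds its last target.

## Working session

There is one attempt and no reset: what is moved stays moved. The work goes in short steps, Python scripts to look and compute and a tool call to move; the robot and the scene stay as the last step left them, time stands still between calls to the robot, and variables do not carry over. Pictures are saved under pics/ and viewed, and the job is handed in when it is done.

Besides the shell and the picture viewer there is one more tool, called after ">>>" as name(argument=value, ...) on one line, values as JSON. servo_tool: Moves the arm, as the interface text tells. Its arguments: {"type":"object","properties":{"rows":{"type":"string"},"squeeze":{"type":"number"}},"required":["rows"]}

```bash
mkdir -p pics; ls
cat > h.py <<'E'
import numpy as np, cv2
from bench import robot, eyes
def px2w(p,u,v,z=None):
    K=np.array(p["intrinsics"]);R=np.array(p["R"]);t=np.array(p["t"])
    d=np.linalg.inv(K)@np.array([u,v,1.0])
    c=-R.T@t; r=R.T@d
    if z is None:
        rz=p["range_z"][int(round(v)),int(round(u))]
        return c+r*rz
    return c+r*(z-c[2])/r[2]
def w2px(p,X):
    K=np.array(p["intrinsics"]);q=K@(np.array(p["R"])@np.array(X)+np.array(p["t"]))
    return q[:2]/q[2]
E
python3 - <<'E'
from h import *
np.set_printoptions(precision=4,suppress=True)
for n in ("top","side"):
    p=eyes.capture(n); cv2.imwrite(f"pics/{n}0.png",p["pixels"][:,:,::-1])
    np.savez(f"/tmp/{n}0.npz",**{k:p[k] for k in("pixels","range_z","intrinsics","R","t")})
    print(n,-np.array(p["R"]).T@p["t"])
    for o in("tin","tin_label","scanner","key_top","jar","bottle"):
        for f in (eyes.mark_of,eyes.look_for):
            try:
                r=f(o,p)[:2]
                for q in r: 
                    u,v=q["location"][0]*640,q["location"][1]*480
                    print(o,f.__name__,round(q["score"],2),round(u,1),round(v,1),px2w(p,u,v))
            except Exception as e: print(o,e)
print(robot.state())
E
```

```text
pics
top [0.4451 0.0537 0.9577]
tin call 0.62 156.3 265.5 [0.5201 0.3168 0.092 ]
tin call 0.55 158.8 262.0 [0.4451 0.0537 0.9577]
tin call 0.8 143.2 260.4 [0.5262 0.3294 0.119 ]
tin_label call 0.68 160.7 261.1 [0.5286 0.3144 0.0763]
tin_label call 0.9 141.8 258.4 [0.5291 0.3306 0.1219]
scanner call 0.88 408.6 232.3 [ 0.5778 -0.107   0.0123]
scanner call 0.75 444.3 237.7 [ 0.567  -0.1696  0.013 ]
key_top call 0.88 501.6 242.2 [ 0.5417 -0.2259  0.1427]
jar call 0.59 261.2 211.6 [0.603  0.1447 0.1056]
jar call 0.59 259.1 205.8 [0.6125 0.1482 0.1052]
bottle call 0.56 252.3 301.2 [0.4595 0.1591 0.1099]
bottle call 0.3 505.6 240.4 [ 0.5444 -0.2324  0.1419]
bottle call 0.92 250.3 300.5 [0.4603 0.1593 0.1323]
bottle call 0.15 501.5 237.8 [ 0.5483 -0.2256  0.1442]
side [0.496  0.7103 0.7744]
tin call 0.95 308.6 422.6 [0.531  0.3733 0.0517]
tin call 0.64 308.0 397.2 [0.5303 0.373  0.1209]
tin_label call 0.56 304.4 398.5 [0.5348 0.3731 0.1173]
scanner call 0.79 299.8 198.7 [ 0.5758 -0.0914  0.0143]
scanner call 0.77 309.7 168.8 [ 0.5621 -0.183   0.0113]
key_top call 0.68 256.5 309.0 [0.6221 0.1912 0.0464]
key_top call 0.58 314.8 103.1 [ 0.552  -0.2214  0.142 ]
key_top call 0.58 319.4 102.5 [ 0.5435 -0.2273  0.1396]
jar call 0.87 255.9 307.7 [0.6226 0.1921 0.0511]
jar call 0.55 253.8 290.2 [0.6232 0.1863 0.0873]
bottle call 0.87 359.1 319.8 [0.4643 0.2016 0.042 ]
bottle call 0.64 362.1 299.6 [0.462  0.1994 0.0903]
{'time': 1.3, 'joint_pos': array([ 0.9938,  0.2169,  1.6134, -0.    ,  1.3113, -0.1122]), 'joint_vel': array([ 0.0012,  0.0012,  0.0007, -0.0006,  0.0006,  0.0012]), 'tau': array([ -0.0003, -39.6875, -30.4253,  -0.0002,   0.0006,   0.    ]), 'eef_pos': array([0.2801, 0.5587, 0.2313]), 'eef_rot': array([ 0.1628,  0.6881, -0.1629,  0.6881]), 'wrist_force': array([-0.0199, -0.9688,  0.5867]), 'ft_torque': array([ 0.0433, -0.0225,  0.0031]), 'grip_width': 0.08565166044845521}
```

View pics/top0.png

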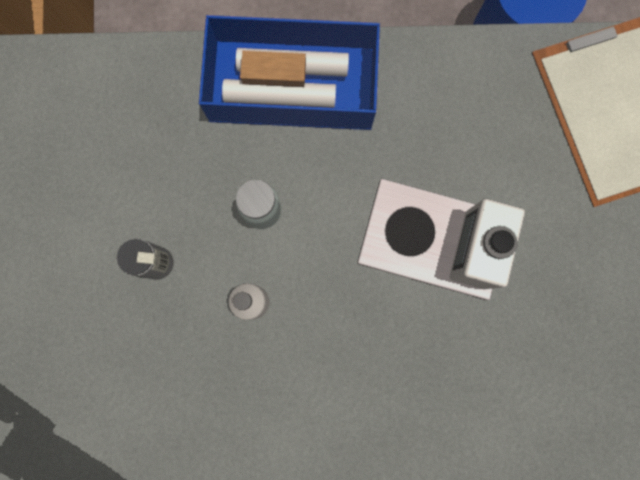

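View pics/side0.png

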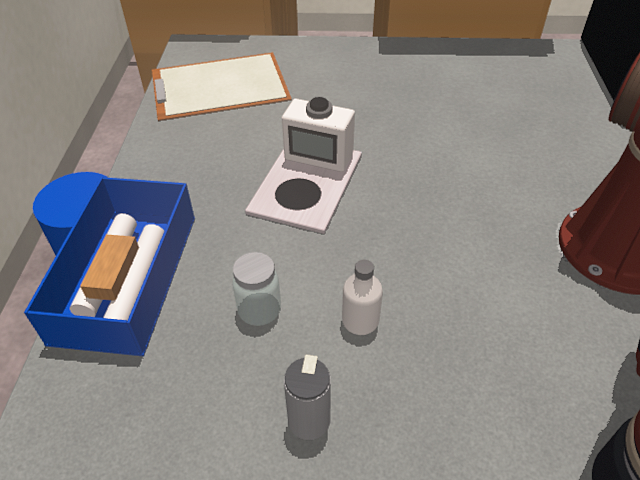

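Run:
```python
import cv2,numpy as np
a=cv2.imread('pics/top0.png')[215:315,100:205]; b=cv2.imread('pics/side0.png')[355:470,255:365]
a=cv2.resize(a,(390,390),interpolation=cv2.INTER_CUBIC);b=cv2.resize(b,(390,390),interpolation=cv2.INTER_CUBIC)
cv2.imwrite('pics/z0.png',np.hstack([a,b]))
```

```text
(no output)
```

View pics/z0.png

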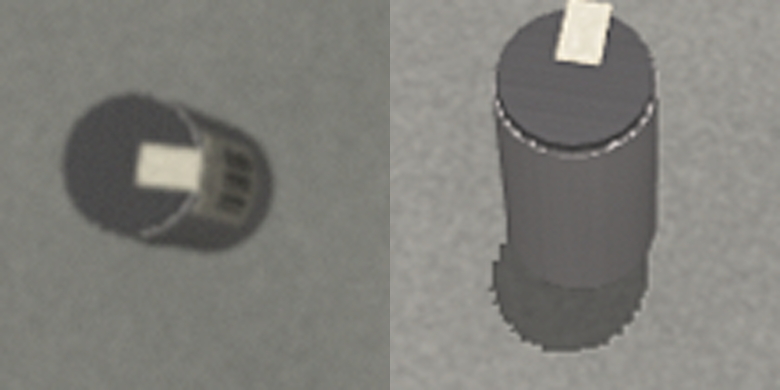

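```bash
cat > m.py <<'E'
import numpy as np, cv2, sys
from h import px2w,w2px
np.set_printoptions(precision=4,suppress=True)
def fitcirc(P):
    A=np.c_[2*P[:,:2],np.ones(len(P))];s=np.linalg.lstsq(A,(P[:,:2]**2).sum(1),rcond=None)[0]
    return s[:2],np.sqrt(s[2]+s[0]**2+s[1]**2)
def cloud(p):
    v,u=np.mgrid[0:480,0:640];K=p["intrinsics"]
    z=p["range_z"];c=np.stack([(u-K[0,2])/K[0,0]*z,(v-K[1,2])/K[1,1]*z,z],-1)
    return (c-p["t"])@p["R"]
def strip(p,ztop,cen,r=0.045):
    g=p["pixels"].min(2).astype(float)
    W=cloud(p)
    m=(np.hypot(W[...,0]-cen[0],W[...,1]-cen[1])<r)&(np.abs(W[...,2]-ztop)<0.012)&(p["range_z"]>0)
    L=W[m]
    s=m&(g>130)
    vs,us=np.nonzero(s)
    P=np.array([px2w(p,a,b,ztop)[:2] for a,b in zip(us,vs)])
    Q=np.array([px2w(p,a,b,ztop)[:2] for b,a in zip(*np.nonzero(m))])
    (c,rad)=cv2.minEnclosingCircle((Q*1000).astype(np.float32))
    return Q.mean(0),np.array(c)/1000,rad,len(Q),P
E
python3 - <<'E'
from m import *
for n in("top","side"):
    p=dict(np.load(f"/tmp/{n}0.npz"))
    print(n,p["intrinsics"][0])
    W=cloud(p)
    q,c,rad,k,P=strip(p,0.12,(0.53,0.333))
    print("lid mean",q,"mec",c,rad,k,"zmed",np.median(W[(np.hypot(W[...,0]-c[0],W[...,1]-c[1])<0.02)][:,2]))
    rct=cv2.minAreaRect((P*1000).astype(np.float32)); print("strip",len(P),P.mean(0),rct, np.degrees(np.arctan2(*(P.mean(0)-c)[::-1])))
    # PCA axis
    w,V=np.linalg.eigh(np.cov(P.T));print("pca",np.degrees(np.arctan2(V[1,1],V[0,1])),np.sqrt(w*12)*1000)
    # pad
    g=p["pixels"].max(2)
    m=(np.hypot(W[...,0]-0.575,W[...,1]+0.10)<0.06)&(g<70)&(abs(W[...,2]-0.012)<0.01)
    n_,l,st,ce=cv2.connectedComponentsWithStats(m.astype(np.uint8));i=1+st[1:,4].argmax()
    Q=np.array([px2w(p,a,b,0.012)[:2] for b,a in zip(*np.nonzero(l==i))]);cc,rr=cv2.minEnclosingCircle((Q*1000).astype(np.float32))
    print("pad",Q.mean(0),cc,rr,"r_area",np.sqrt(len(Q)))
    # block top
    m=(np.hypot(W[...,0]-0.545,W[...,1]+0.225)<0.1)&(abs(W[...,2]-0.12)<0.006)
    Q=W[m][:,:2];print("block",cv2.minAreaRect((Q*1000).astype(np.float32)),np.median(W[m][:,2]))
    m=(np.hypot(W[...,0]-0.545,W[...,1]+0.225)<0.05)&(abs(W[...,2]-0.142)<0.006)
    Q=W[m];print("key",Q.mean(0),cv2.minEnclosingCircle((Q[:,:2]*1000).astype(np.float32)),Q[:,2].max())
    # plate
    m=(np.hypot(W[...,0]-0.57,W[...,1]+0.13)<0.2)&(abs(W[...,2]-0.012)<0.006)&(p["pixels"].min(2)>140)
    print("plate",cv2.minAreaRect((W[m][:,:2]*1000).astype(np.float32)))
    for nm,c0,h in(("jar",(.61,.148),.105),("bottle",(.46,.159),.135)):
        m=(np.hypot(W[...,0]-c0[0],W[...,1]-c0[1])<0.06)&(W[...,2]>h-0.01)&(W[...,2]<h+.03); print(nm,W[m].mean(0),m.sum())
E
```

```text
top [536.9714   0.     314.7874]
lid mean [0.5326 0.341 ] mec [0.5324 0.3406] 31.527685165405273 1151 zmed 0.11968985246691669
strip 173 [0.5307 0.3259] ((530.74169921875, 325.6826477050781), (26.884143829345703, 16.229724884033203), 83.77216339111328) -96.67978347650323
pca 83.52760199615447 [16.3348 26.439 ]
pad [ 0.5799 -0.109 ] (579.8102416992188, -109.06747436523438) 42.586952209472656 r_area 42.07136793592526
block ((545.7691650390625, -222.9111328125), (70.34807586669922, 130.20530700683594), 73.17115783691406) 0.1197914401357061
key [ 0.544  -0.2266  0.1418] ((543.3468627929688, -228.47991943359375), 19.208585739135742) 0.14667172337947698
plate ((567.9328002929688, -151.9494171142578), (237.85650634765625, 160.33700561523438), 73.20015716552734)
jar [0.6252 0.1551 0.1046] 1175
bottle [0.4606 0.172  0.1345] 268
side [578.6034   0.     315.214 ]
lid mean [0.5329 0.3489] mec [0.534 0.347] 34.221229553222656 1732 zmed 0.12001438048996366
strip 284 [0.5312 0.3325] ((530.5369262695312, 348.1446533203125), (61.12221145629883, 53.123085021972656), 50.576175689697266) -100.7848230923728
pca 88.35128439240337 [36.7521 53.008 ]
pad [ 0.5818 -0.1111] (581.5003662109375, -108.72175598144531) 43.655941009521484 r_area 13.30413469565007
block ((545.7325439453125, -221.17662048339844), (74.12277221679688, 129.9298553466797), 73.24067687988281) 0.11956969516185698
key [ 0.5445 -0.2236  0.141 ] ((545.1368408203125, -226.0552215576172), 19.46771812438965) 0.144908587481299
plate ((567.7105712890625, -150.35105895996094), (242.19036865234375, 159.86529541015625), 72.92713165283203)
jar [0.6252 0.1606 0.1042] 1192
bottle [0.4611 0.1767 0.1337] 298
```

```bash
cat > g.py <<'E'
import sys
from h import *
from scipy.spatial.transform import Rotation as Ro
np.set_printoptions(precision=4,suppress=True)
def go(x,y,z,yaw=None):
    s=robot.state();R=Ro.from_quat(s["eef_rot"]).as_matrix()
    d=R.T@(np.array([x,y,z])-s["eef_pos"])*100
    yw=np.degrees(np.arctan2(R[1,1],R[0,1]))
    print("t",s["time"],"pos",s["eef_pos"],"toolx",R[:,0],"jaw yaw",yw,"q",s["joint_pos"],"w",s["grip_width"],"F",s["wrist_force"])
    print("tool shift cm",d, "toolz", R[:,2])
    if yaw is not None:
        a=(yaw-yw+90)%180-90
        print("world yaw change",a,"=> turn about tool x",-a)
if __name__=="__main__":
    a=[float(v) for v in sys.argv[1:]]
    go(*a)
E
python3 g.py 0.5326 0.342 0.231 -6.4
```

```text
t 1.3 pos [0.2801 0.5587 0.2313] toolx [-0.     -0.0001 -1.    ] jaw yaw 63.36828496967709 q [ 0.9938  0.2169  1.6134 -0.      1.3113 -0.1122] w 0.08565166044845521 F [-0.0199 -0.9688  0.5867]
tool shift cm [ 0.0278 -8.0539 32.2811] toolz [ 0.8939 -0.4483 -0.    ]
world yaw change -69.7682849696771 => turn about tool x 69.7682849696771
```

>>> servo_tool(rows="0 -1.15 4.61 0 0;0 -1.15 4.61 0 0;0 -1.15 4.61 0 0;0 -1.15 4.61 0 0;0 -1.15 4.61 0 0;0 -1.15 4.61 0 0;0 -1.15 4.61 0 0;0 0 0 10 0;0 0 0 10 0;0 0 0 10 0")

```text
time: 2.55
eef_pos: [0.5327, 0.3418, 0.2312]
eef_rot: [0.337, 0.621, -0.337, 0.621]
wrist_force: [-0.6, -0.2, 0.2]
grip_width: 0.0852
```

>>> servo_tool(rows="0 0 0 10 0;0 0 0 10 0;0 0 0 10 0;0 0 0 9.8 0;0 0 0 0 0")

```text
time: 3.18
eef_pos: [0.5325, 0.3421, 0.2313]
eef_rot: [-0.527, -0.472, 0.527, -0.472]
wrist_force: [0.1, -0.6, 0.7]
grip_width: 0.0856
```

```bash
python3 g.py 0.5326 0.342 0.066 -6.4
```

```text
t 3.175 pos [0.5325 0.3421 0.2313] toolx [-0. -0. -1.] jaw yaw -6.3130602689856925 q [ 0.4602  0.2335  1.5936 -0.      1.3145  0.5704] w 0.08559397561289321 F [ 0.1201 -0.5683  0.6534]
tool shift cm [16.5286  0.0108  0.0107] toolz [-0.11   -0.9939  0.    ]
world yaw change -0.0869397310143114 => turn about tool x 0.0869397310143114
```

>>> servo_tool(rows="4.2 0 0 0 0;4.2 0 0 0 0;4.2 0 0 0 0;2.5 0 0 0 0;1.6 0 0 0 0;0 0 0 0 0;0 0 0 0 0.3;0 0 0 0 0.6;0 0 0 0 1;0 0 0 0 1", squeeze=40)

```text
time: 4.42
eef_pos: [0.5336, 0.3428, 0.0663]
eef_rot: [0.528, 0.471, -0.526, 0.471]
wrist_force: [-2.6, -0.9, 5.4]
grip_width: 0.0593
```

>>> servo_tool(rows="0 0 0 0 1;0 0 0 0 1;0 0 0 0 1;0 0 0 0 1")

```text
time: 4.92
eef_pos: [0.5336, 0.3428, 0.0663]
eef_rot: [0.528, 0.471, -0.526, 0.471]
wrist_force: [-2.2, 0.0, 5.8]
grip_width: 0.0592
```

```bash
python3 g.py 0.5326 0.342 0.23 -6.4
python3 - <<'E'
from h import *
for n in ("side","top"):
    p=eyes.capture(n);c=p["pixels"][:,:,::-1]
    cv2.imwrite(f"pics/{n}1.png",c)
E
```

```text
t 4.925 pos [0.5336 0.3428 0.0663] toolx [ 0.0026  0.0014 -1.    ] jaw yaw -6.4178111703930085 q [0.4604 0.4142 1.6972 0.0002 1.0273 0.5723] w 0.05916477889827538 F [-2.1974  0.0094  5.7623]
tool shift cm [-16.3687  -0.0538   0.0675] toolz [-0.1118 -0.9937 -0.0017]
world yaw change 0.01781117039300284 => turn about tool x -0.01781117039300284
```

View pics/side1.png

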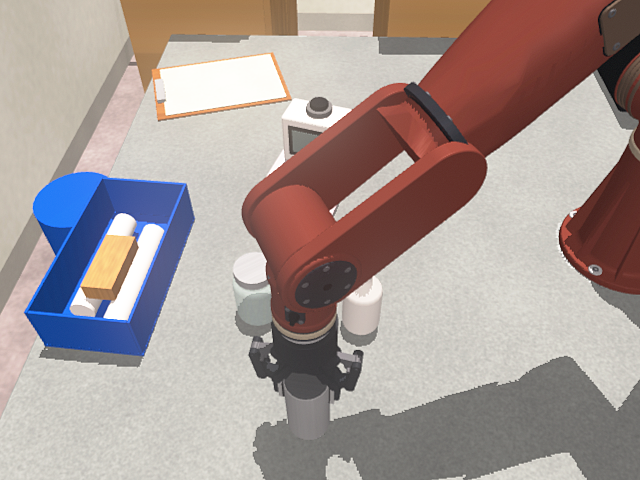

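>>> servo_tool(rows="-0.5 0 0 0 1;-1.5 0 0 0 1;-3 0 0 0 1;-4 0 0 0 1;-4 0 0 0 1;-3 0 0 0 1;-1 0 0 0 1;0 0 0 0 1", squeeze=60)

```text
time: 6.02
eef_pos: [0.5325, 0.342, 0.2345]
eef_rot: [0.527, 0.471, -0.527, 0.471]
wrist_force: [0.3, 0.2, -4.1]
grip_width: 0.059
```

```bash
python3 g.py 0.5805 -0.108 0.23 -16.8
python3 - <<'E'
from h import *
for n in ("side",):
    p=eyes.capture(n);c=p["pixels"][:,:,::-1]
    cv2.imwrite(f"pics/{n}2.png",c)
E
```

```text
t 6.025 pos [0.5325 0.342  0.2345] toolx [ 0.0005  0.0001 -1.    ] jaw yaw -6.431189412600167 q [ 0.4602  0.2305  1.5911 -0.0001  1.3195  0.5724] w 0.0590333432575103 F [ 0.3013  0.2296 -4.143 ]
tool shift cm [ 0.4437  9.8095 44.1825] toolz [-0.112  -0.9937 -0.0002]
world yaw change -10.368810587399835 => turn about tool x 10.368810587399835
```

View pics/side2.png

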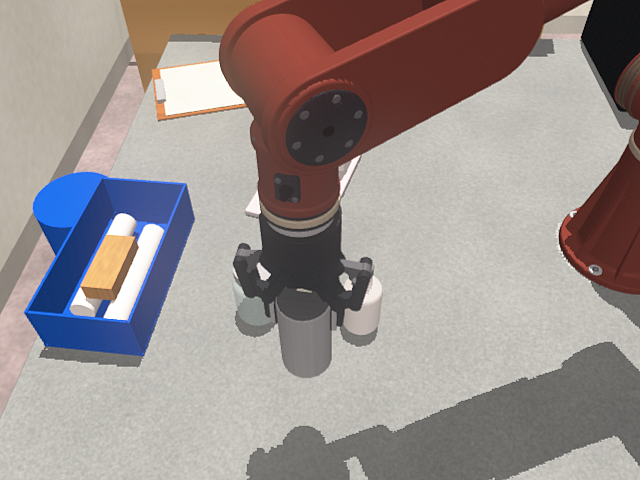

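>>> servo_tool(rows="0 0.5 2.2 0 1;0 0.9 4 0 1;0 1.15 5.2 0 1;0 1.15 5.2 0 1;0 1.15 5.2 0 1;0 1.15 5.2 0 1;0 1.15 5.2 0 1;0 1.15 5.2 0 1;0 0.9 4 0 1;0 0.6 2.2 0 1")

```text
time: 7.32
eef_pos: [0.5796, -0.1048, 0.2325]
eef_rot: [-0.527, -0.471, 0.529, -0.47]
wrist_force: [-0.0, 0.4, -3.7]
grip_width: 0.059
```

>>> servo_tool(rows="0 0 0.5 3 1;0 0 0 4 1;0 0 0 3.4 1;0 0 0 0 1;0 0 0 0 1")

```text
time: 7.95
eef_pos: [0.5801, -0.1068, 0.2336]
eef_rot: [-0.567, -0.422, 0.568, -0.421]
wrist_force: [-0.3, 0.5, -3.6]
grip_width: 0.0587
```

```bash
python3 g.py 0.5805 -0.108 0.08 -16.8
python3 - <<'E'
from h import *
for n in ("side","top"):
    p=eyes.capture(n);c=p["pixels"][:,:,::-1]
    cv2.imwrite(f"pics/{n}3.png",c)
E
```

```text
t 7.95 pos [ 0.5801 -0.1068  0.2336] toolx [-0.0012  0.0005 -1.    ] jaw yaw -16.761480497536464 q [-0.3011  0.1418  1.6956  0.0001  1.3054 -0.0085] w 0.05874290660097842 F [-0.3014  0.5483 -3.5657]
tool shift cm [15.3648  0.093   0.1058] toolz [-0.2884 -0.9575 -0.0001]
world yaw change -0.03851950246354363 => turn about tool x 0.03851950246354363
```

View pics/side3.png

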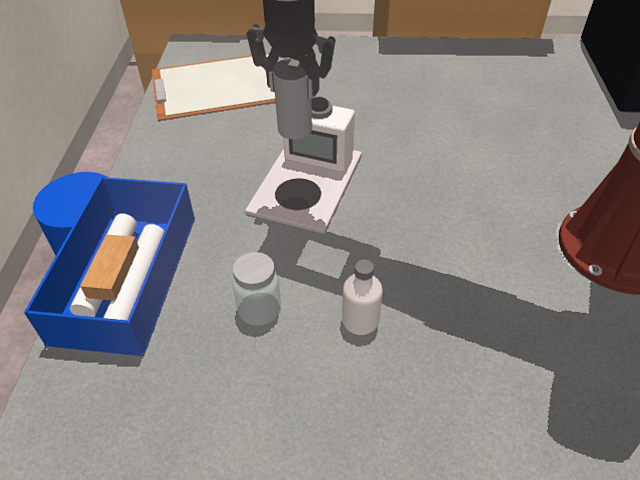

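View pics/top3.png

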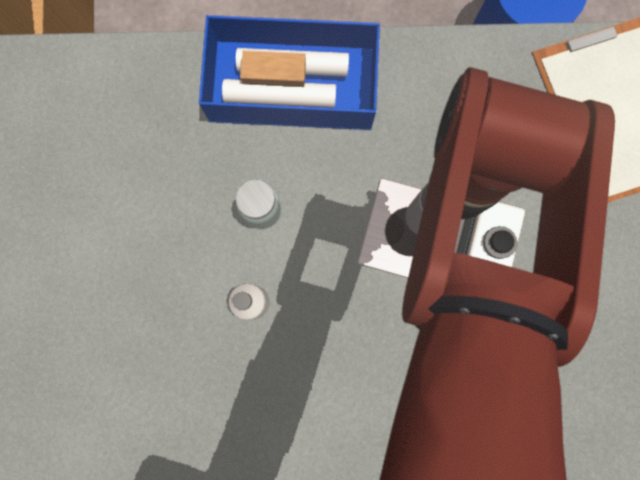

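>>> servo_tool(rows="1 0.1 0.1 0 1;2.5 0 0 0 1;3.5 0 0 0 1;3.5 0 0 0 1;2.3 0 0 0 1;1 0 0 0 1;0.4 0 0 0 1;0 0 0 0 1")

```text
time: 9.05
eef_pos: [0.5819, -0.1086, 0.0931]
eef_rot: [0.568, 0.421, -0.567, 0.422]
wrist_force: [-0.5, -0.2, -3.5]
grip_width: 0.0588
```

```bash
python3 g.py 0.5805 -0.108 0.0783 -16.8
python3 - <<'E'
from h import *
p=eyes.capture("side");c=p["pixels"][:,:,::-1]
cv2.imwrite("pics/side4.png",cv2.resize(c[60:240,220:400],(600,600),interpolation=cv2.INTER_CUBIC))
E
```

```text
t 9.05 pos [ 0.5819 -0.1086  0.0931] toolx [ 0.0014 -0.0004 -1.    ] jaw yaw -16.828860915290356 q [-0.303   0.3     1.7922 -0.      1.048  -0.0093] w 0.05881494089272009 F [-0.4798 -0.1599 -3.4947]
tool shift cm [ 1.4766 -0.1503 -0.0161] toolz [-0.2895 -0.9572  0.    ]
world yaw change 0.02886091529035184 => turn about tool x -0.02886091529035184
```

View pics/side4.png

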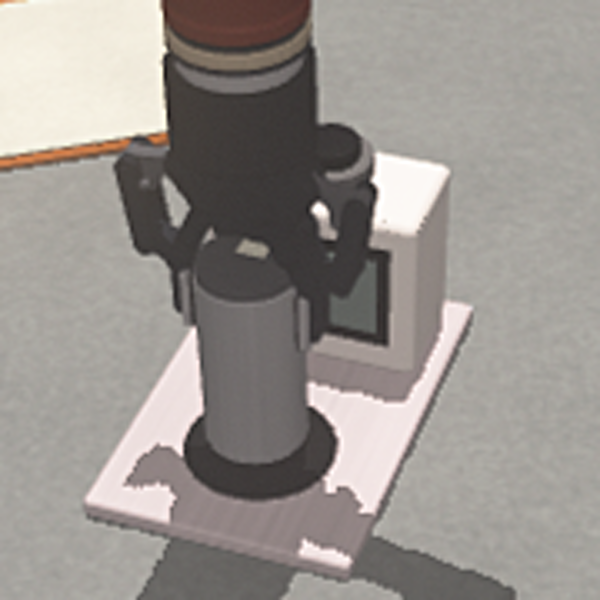

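>>> servo_tool(rows="0.4 -0.1 0 0 1;0.4 0 0 0 1;0.3 0 0 0 1;0.1 0 0 0 1;0.1 0 0 0 1;0 0 0 0 1;0 0 0 0 1")

```text
time: 9.98
eef_pos: [0.5803, -0.1081, 0.0794]
eef_rot: [0.568, 0.421, -0.568, 0.422]
wrist_force: [-0.9, 0.3, -3.2]
grip_width: 0.0589
```

>>> servo_tool(rows="0.1 0 0 0 1;0 0 0 0 1;0 0 0 0 1")

```text
time: 10.35
eef_pos: [0.5804, -0.1081, 0.0786]
eef_rot: [0.568, 0.421, -0.568, 0.422]
wrist_force: [-0.4, 0.3, -2.3]
grip_width: 0.0591
```

>>> servo_tool(rows="0.1 0 0 0 1;0 0 0 0 1;0 0 0 0 1")

```text
time: 10.72
eef_pos: [0.5805, -0.1081, 0.0785]
eef_rot: [0.568, 0.421, -0.568, 0.422]
wrist_force: [-3.2, -0.1, 5.9]
grip_width: 0.0592
```

>>> servo_tool(rows="-0.05 0 0 0 1;0 0 0 0 0.3;0 0 0 0 0.25;0 0 0 0 0.2;0 0 0 0 0.15;0 0 0 0 0.1;0 0 0 0 0;0 0 0 0 0;0 0 0 0 0", squeeze=20)

```text
time: 11.85
eef_pos: [0.5802, -0.108, 0.0778]
eef_rot: [0.568, 0.421, -0.568, 0.421]
wrist_force: [0.5, -0.2, 0.8]
grip_width: 0.0855
```

>>> servo_tool(rows="-0.5 0 0 0 0;-2 0 0 0 0;-3.5 0 0 0 0;-4 0 0 0 0;-3 0 0 0 0;-2 0 0 0 0;0 0 0 0 0")

```text
time: 12.72
eef_pos: [0.5816, -0.1085, 0.2307]
eef_rot: [0.569, 0.42, -0.567, 0.423]
wrist_force: [0.2, -0.1, -0.1]
grip_width: 0.0853
```

```bash
python3 g.py 0.544 -0.2285 0.23 -16.8
python3 - <<'E'
from h import *
p=eyes.capture("side");c=p["pixels"][:,:,::-1]
cv2.imwrite("pics/side5.png",cv2.resize(c[60:240,220:400],(600,600),interpolation=cv2.INTER_CUBIC))
E
```

```text
t 12.725 pos [ 0.5816 -0.1085  0.2307] toolx [ 0.0049 -0.0015 -1.    ] jaw yaw -16.829636014762006 q [-0.303   0.144   1.6988 -0.      1.2936 -0.0093] w 0.08528134718474073 F [ 0.1782 -0.1013 -0.0781]
tool shift cm [ 0.0702 -0.1267 12.5769] toolz [-0.2895 -0.9572  0.0001]
world yaw change 0.029636014762004947 => turn about tool x -0.029636014762004947
```

View pics/side5.png

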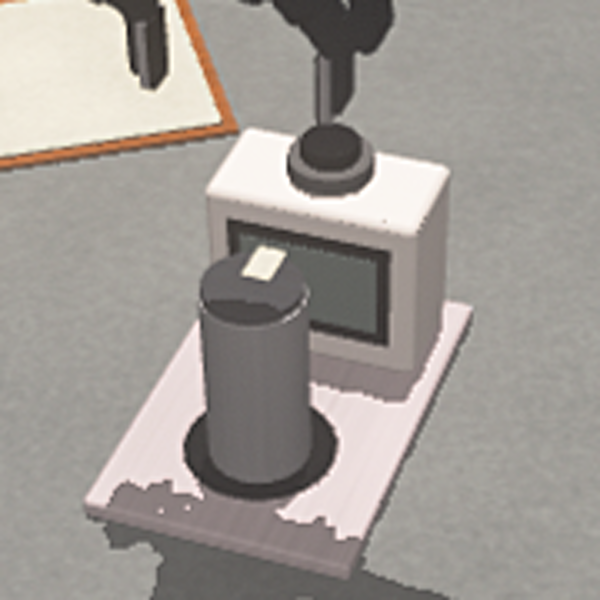

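>>> servo_tool(rows="0 0 2 0 0;0 0 4 0 0;0 0 5 0 0;0 0 5 0 0;0 0 5 0 0;0 0 4 0 0;0 0 2 0 0;0 0 0 0 0")

```text
time: 13.78
eef_pos: [0.5009, -0.3673, 0.2265]
eef_rot: [-0.568, -0.422, 0.568, -0.42]
wrist_force: [0.2, 0.5, -0.9]
grip_width: 0.0854
```

```bash
python3 g.py 0.544 -0.2285 0.23 -16.8
python3 - <<'E'
from m import *
from h import *
for n in("top","side"):
    p=eyes.capture(n);cv2.imwrite(f"pics/{n}6.png",p["pixels"][:,:,::-1])
    p={k:np.asarray(p[k]) for k in("pixels","range_z","intrinsics","R","t")}
    W=cloud(p)
    q,c,rad,k,P=strip(p,0.132,(0.58,-0.108),0.036)
    print(n,"lid",q,c,rad,k)
    # keep largest blob near
    rct=cv2.minAreaRect((P*1000).astype(np.float32));w,V=np.linalg.eigh(np.cov(P.T))
    print("strip",len(P),P.mean(0),rct,"pca",np.degrees(np.arctan2(V[1,1],V[0,1])),np.sqrt(w*12)*1000)
    m=(np.hypot(W[...,0]-0.545,W[...,1]+0.225)<0.1)&(abs(W[...,2]-0.12)<0.006)
    print("block",cv2.minAreaRect((W[m][:,:2]*1000).astype(np.float32)))
E
```

```text
t 13.775 pos [ 0.5009 -0.3673  0.2265] toolx [-0.0016  0.0019 -1.    ] jaw yaw -16.974595399382753 q [-0.7458  0.2142  1.6259  0.0003  1.304  -0.4496] w 0.08537163698071808 F [ 0.1731  0.4516 -0.8727]
tool shift cm [ -0.3323   0.0731 -14.5322] toolz [-0.292  -0.9564 -0.0013]
world yaw change 0.1745953993827527 => turn about tool x -0.1745953993827527
top lid [ 0.5793 -0.1055] [ 0.5787 -0.1065] 31.190921783447266 1165
strip 216 [ 0.5791 -0.1221] ((588.3589477539062, -116.62965393066406), (58.127742767333984, 30.373090744018555), 36.38131332397461) pca -141.61275318033117 [24.4585 47.1492]
block ((554.3424072265625, -194.5672607421875), (129.45281982421875, 129.74319458007812), 73.15843200683594)
side lid [ 0.5797 -0.0977] [ 0.5778 -0.0995] 38.3291130065918 701
strip 116 [ 0.5765 -0.1139] ((574.93505859375, -99.56712341308594), (66.47481536865234, 51.4609260559082), 54.01936340332031) pca 87.49910577336786 [38.7776 68.3769]
block ((545.5625610351562, -219.4849090576172), (75.73162078857422, 129.26939392089844), 73.24954223632812)
```

View pics/top6.png

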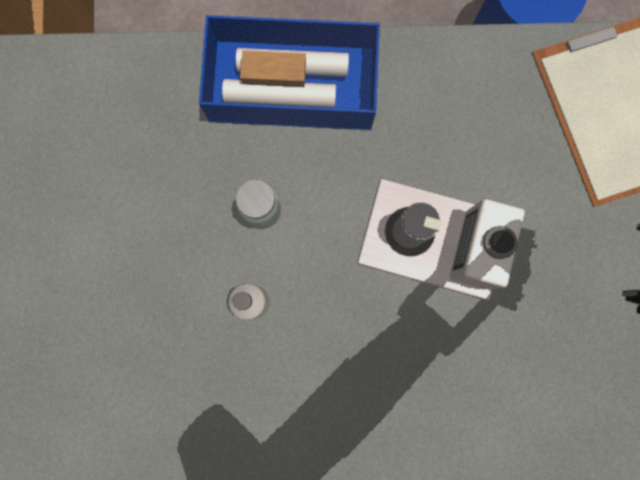

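Run:
```python
from m import *
p=dict(np.load("/tmp/top0.npz"))
a=cv2.imread("pics/top6.png");cv2.imwrite("pics/z6.png",cv2.resize(a[170:310,350:540],(760,560),interpolation=cv2.INTER_CUBIC))
g=a.min(2)[210:240,415:450]
m=np.zeros((480,640),np.uint8);m[210:240,415:441]=(a.min(2)[210:240,415:441]>125)
n,l,st,ce=cv2.connectedComponentsWithStats(m);print(st,ce)
for i in range(1,n):
    if st[i,4]<60: continue
    P=np.array([px2w(p,x,y,0.132)[:2] for y,x in zip(*np.nonzero(l==i))])
    w,V=np.linalg.eigh(np.cov(P.T));print(len(P),P.mean(0),np.degrees(np.arctan2(V[1,1],V[0,1])),np.sqrt(w*12)*1000,cv2.minAreaRect((P*1000).astype(np.float32)))
print(robot.state()["time"])
```

```text
[[     0      0    640    480 306926]
 [   424    210     17     30    274]] [[319.3977 239.5133]
 [434.0657 224.5985]]
274 [ 0.5724 -0.1266] -169.87763871409757 [24.8652 38.4487] ((572.905517578125, -123.42078399658203), (24.81028175354004, 45.82643127441406), 87.38343811035156)Traceback (most recent call last):
  File "<stdin>", line 11, in <module>
NameError: name 'robot' is not defined
```

View pics/z6.png

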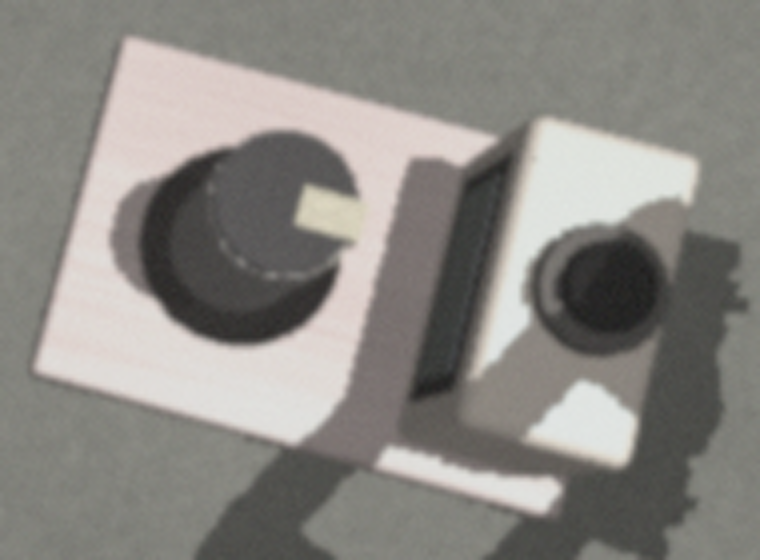

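```bash
python3 - <<'E'
from m import *
p=dict(np.load("/tmp/top0.npz"))
a=cv2.imread("pics/top6.png").astype(int)
d=a[:,:,1]-a[:,:,0]  # G-B
print(d[213:235,420:445])
for th in(6,10,14):
    m=np.zeros((480,640),np.uint8);m[210:240,418:446]=(d[210:240,418:446]>th)
    n,l,st,ce=cv2.connectedComponentsWithStats(m);i=1+st[1:,4].argmax()
    P=np.array([px2w(p,x,y,0.132)[:2] for y,x in zip(*np.nonzero(l==i))])
    w,V=np.linalg.eigh(np.cov(P.T));print(th,len(P),P.mean(0),np.degrees(np.arctan2(V[1,1],V[0,1])),np.sqrt(w*12)*1000,cv2.minAreaRect((P*1000).astype(np.float32)))
E
python3 g.py 0.544 -0.2285 0.23 -16.8
```

```text
[[ 3  1  1  0  1  1  0 -1  0  1  1  1  2  3  0  1 -1  3  3  6  5  4  4  3
   3]
 [ 2 -2 -1  0  0  0  1  0  1  0  1  1  1  0  2  0  1  0  1  5  4  4  5  6
   5]
 [ 2 -1  0  0 -1  0  5  3  2  2  2  0  1  0  2  0 -1  3  1  4  4  4  5  3
   5]
 [ 0  0  0 -1  1  3 13 12  9  7  5  4  2 -1  2  0  2  1  3  2  4  5  4  4
   4]
 [ 1  2  2  0  2  9 16 19 17 15 12 13 11  6  5  2  1  2 -1  3  5  6  5  4
   5]
 [ 2  1  0  1  4 11 16 20 20 21 19 19 17 16 14 11  6  6  4  5  3  5  4  3
   5]
 [ 2  2  0  0  4 14 20 21 20 21 23 21 21 19 20 17 17 14 12  9  6  6  5  4
   6]
 [ 0  0  0  2  8 15 20 22 20 20 20 21 18 21 21 20 19 20 18 16 13 11  7  5
   4]
 [ 2  2  2  2 10 17 19 21 22 22 20 23 22 21 22 20 20 19 21 20 19 17  9  6
   5]
 [-1  1 -2  6 12 19 20 21 20 22 21 21 21 21 21 20 20 20 20 20 21 17 11  4
   4]
 [-1 -1  1  7 17 20 21 20 20 20 20 20 21 18 22 21 19 20 20 21 19 13  9  6
   3]
 [-1 -1  0  8 17 21 21 21 18 22 20 20 19 21 21 19 21 20 21 21 19 11  7  5
   4]
 [-1 -2 -2  8 15 19 20 22 19 19 20 21 22 21 22 22 21 21 22 20 16 10  5  5
   5]
 [ 2 -1  0  3 11 13 16 17 18 19 19 21 22 21 20 21 20 20 21 2
[... 803 characters left out ...]
, 71.48441314697266)
10 189 [ 0.5751 -0.1244] 71.81532140891372 [17.3423 26.5858] ((575.05615234375, -124.54551696777344), (26.911657333374023, 17.42367935180664), 71.89520263671875)
14 158 [ 0.5751 -0.1242] 72.95244968566806 [15.3211 25.161 ] ((575.224365234375, -124.22496795654297), (25.014896392822266, 15.205373764038086), 72.66402435302734)
t 13.875 pos [ 0.502  -0.3654  0.2271] toolx [-0.0007  0.0018 -1.    ] jaw yaw -16.814456368358996 q [-0.7426  0.2128  1.6264  0.0008  1.3042 -0.4494] w 0.08554996008715676 F [0.5681 0.4606 0.0985]
tool shift cm [ -0.2735   0.0621 -14.3229] toolz [-0.2893 -0.9572 -0.0015]
world yaw change 0.014456368358992222 => turn about tool x -0.014456368358992222
```

>>> servo_tool(rows="0 0 -2 0 0.5;-0.1 0 -4 0 1;-0.1 0 -4 0 1;-0.1 0.1 -3 0 1;0 0 -1.3 0 1;0 0 0 0 1;0 0 0 0 1;0 0 0 0 1")

```text
time: 14.88
eef_pos: [0.5441, -0.2308, 0.2307]
eef_rot: [-0.568, -0.421, 0.568, -0.421]
wrist_force: [1.0, 0.0, 0.2]
grip_width: -0.0
```

```bash
python3 g.py 0.5438 -0.2285 0.142 -16.8
```

```text
t 14.875 pos [ 0.5441 -0.2308  0.2307] toolx [-0.0002 -0.0002 -1.    ] jaw yaw -16.90717852377368 q [-0.5198  0.1461  1.6964 -0.0003  1.2991 -0.2246] w -3.5861140274725505e-05 F [1.0484 0.     0.2035]
tool shift cm [ 8.8742 -0.0969 -0.2154] toolz [-0.2908 -0.9568  0.0002]
world yaw change 0.10717852377368331 => turn about tool x -0.10717852377368331
```

>>> servo_tool(rows="1.5 -0.1 -0.2 0 1;2.5 0 0 0 1;2 0 0 0 1;1.2 0 0 0 1;0.4 0 0 0 1;0 0 0 0 1;0 0 0 0 1")

```text
time: 15.75
eef_pos: [0.5448, -0.2281, 0.1559]
eef_rot: [0.568, 0.421, -0.567, 0.422]
wrist_force: [0.1, 0.4, 0.0]
grip_width: 0.0002
```

```bash
python3 g.py 0.5438 -0.2285 0.142 -16.8
python3 - <<'E'
from h import *
p=eyes.capture("side");c=p["pixels"][:,:,::-1]
cv2.imwrite("pics/side7.png",cv2.resize(c[60:240,220:400],(600,600),interpolation=cv2.INTER_CUBIC))
E
```

```text
t 15.75 pos [ 0.5448 -0.2281  0.1559] toolx [ 0.0017 -0.0009 -1.    ] jaw yaw -16.828800823995117 q [-0.5153  0.2181  1.761   0.      1.1606 -0.2216] w 0.00017086115588355996 F [0.1148 0.3815 0.0279]
tool shift cm [ 1.3874 -0.0826  0.0691] toolz [-0.2895 -0.9572  0.0004]
world yaw change 0.028800823995112523 => turn about tool x -0.028800823995112523
```

View pics/side7.png

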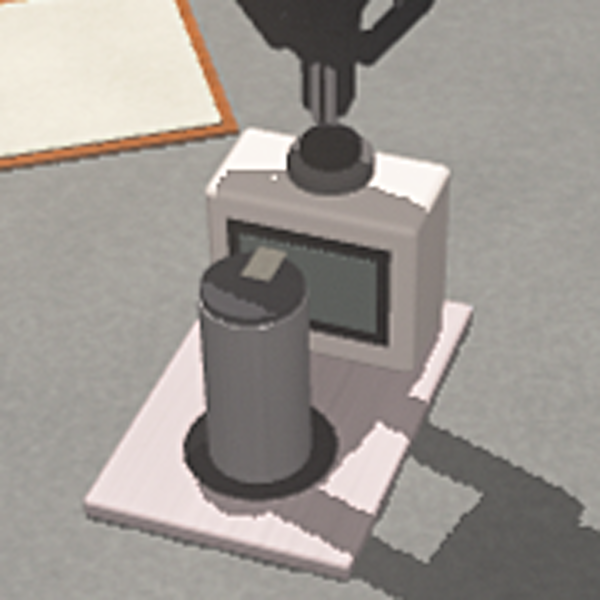

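>>> servo_tool(rows="0.5 -0.05 0 0 1;0.5 0 0 0 1;0.2 0 0 0 1;0.2 0 0 0 1;0.2 0 0 0 1;0 0 0 0 1;0 0 0 0 1")

```text
time: 16.68
eef_pos: [0.5435, -0.2275, 0.139]
eef_rot: [-0.568, -0.422, 0.568, -0.421]
wrist_force: [-2.9, 1.5, 2.6]
grip_width: 0.0003
```

>>> servo_tool(rows="0.2 0 0 0 1;0.2 0 0 0 1;0 0 0 0 1;0 0 0 0 1")

```text
time: 17.18
eef_pos: [0.5438, -0.2277, 0.136]
eef_rot: [0.568, 0.421, -0.568, 0.422]
wrist_force: [-3.8, 2.4, 8.4]
grip_width: -0.0002
```

>>> servo_tool(rows="0.2 0 0 0 1;0 0 0 0 1;0 0 0 0 1")

```text
time: 17.55
eef_pos: [0.5439, -0.2277, 0.1359]
eef_rot: [-0.568, -0.421, 0.568, -0.422]
wrist_force: [-6.4, 3.8, 15.3]
grip_width: 0.0
```

Bottomed out (15 N with no further travel). Release the key and back away.

>>> servo_tool(rows="-0.4 0 0 0 1;-0.5 0 0 0 1;-1 0 0 0 1;-2 0 0 0 1;-3 0 0 0 1;-3 0 0 0 1;0 0 3 0 1;0 0 5 0 1;0 0 5 0 1;0 0 3 0 1")

```text
time: 18.8
eef_pos: [0.4967, -0.3833, 0.2332]
eef_rot: [-0.568, -0.42, 0.568, -0.422]
wrist_force: [-0.0, -0.3, 0.0]
grip_width: -0.0002
```

```bash
python3 g.py 0.544 -0.2285 0.142 -16.8
python3 - <<'E'
from m import *
from h import *
for n in("top","side"):
    p=eyes.capture(n);a=p["pixels"][:,:,::-1].copy();cv2.imwrite(f"pics/{n}8.png",a)
    q={k:np.asarray(p[k]) for k in("pixels","range_z","intrinsics","R","t")};W=cloud(q)
    m=(np.hypot(W[...,0]-0.544,W[...,1]+0.2285)<0.012);print(n,"key z",np.median(W[m][:,2]))
    if n=="top":
        a=a.astype(int);d=a[:,:,1]-a[:,:,0]
        for th in(8,10,12):
            m=np.zeros((480,640),np.uint8);m[210:240,418:446]=(d[210:240,418:446]>th)
            k,l,st,ce=cv2.connectedComponentsWithStats(m);i=1+st[1:,4].argmax()
            P=np.array([px2w(p,x,y,0.132)[:2] for y,x in zip(*np.nonzero(l==i))])
            w,V=np.linalg.eigh(np.cov(P.T));print(th,len(P),P.mean(0),np.degrees(np.arctan2(V[1,1],V[0,1])))
        print(strip(q,0.132,(0.58,-0.108),0.036)[:3])
E
```

```text
t 18.8 pos [ 0.4967 -0.3833  0.2332] toolx [ 0.0014 -0.0019 -1.    ] jaw yaw -16.92284975334304 q [-0.7688  0.219   1.6073 -0.0004  1.313  -0.4733] w -0.00019363291683969719 F [-0.0498 -0.3446  0.0428]
tool shift cm [  9.097    0.0001 -16.1973] toolz [-0.2911 -0.9567  0.0014]
world yaw change 0.12284975334304704 => turn about tool x -0.12284975334304704
top key z 0.1421444070123114
8 202 [ 0.5751 -0.1246] 71.61081741854962
10 186 [ 0.5751 -0.1244] 69.22714995828268
12 174 [ 0.575  -0.1244] 69.95715082449219
(array([ 0.5792, -0.1055]), array([ 0.5783, -0.1064]), 31.287992477416992)
side key z 0.14187374497070873
```

View pics/top8.png

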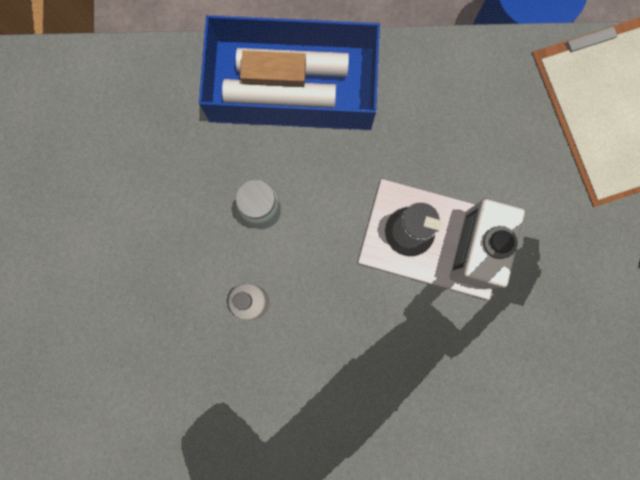

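View pics/side8.png

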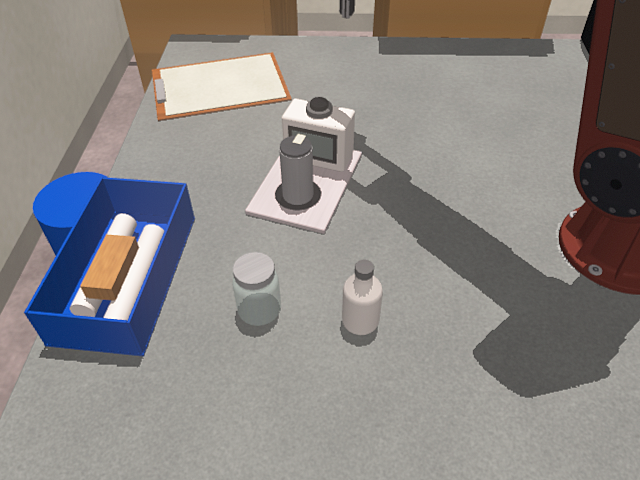

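>>> servo_tool(rows="0 0 0 0 1;0 0 0 0 1;0 0 0 0 1")

```text
time: 19.27
eef_pos: [0.4977, -0.3796, 0.232]
eef_rot: [0.568, 0.422, -0.567, 0.422]
wrist_force: [-0.2, 0.5, -0.2]
grip_width: -0.0004
```

```bash
python3 -c "
from bench import robot
print(robot.finish_job())"
```

```text
the job is handed in; nothing more can be done
None
```

The tin is booked in: it stands on the scanner pad with its label towards the window. I set it down, let go, then pressed and released the key, and handed the job in at about 19.3 s of the 48 s.

- **Setting down:** I gripped the tin round its sides, carried it over the jar and bottle, and lowered it in 1 mm steps until the wrist force showed contact at about 6 N. It stands upright about 3 mm from the pad's centre, so it is wholly on the pad.
- **Label direction:** Just after I let go, the strip on the lid lay along 71.7–73.0°, against 73.2° for the scanner's axis. After the key press the same measurement gave 69.2–71.6°. Nothing touched the tin in between and neither the lid nor the strip had moved, so I take the difference as pixel noise. Those readings put the label within 1.5° of square before the press and within 4° after it.
- **Key press:** The key travelled about 6 mm and stopped, with the force rising to 15 N and no further movement. Its top was back at 142 mm afterwards.
- **Bystanders:** The jar and bottle show at the same pixels as at the start, and the arm ended clear of everything.

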